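# Take the depth of a blind bore with a depth gauge

## Robot

A 6-joint arm with a two-finger parallel gripper is mounted at the origin on the work surface. World frame = base frame: x ahead of the robot, y to its left, z up, the work surface at z = 0. Lengths are in m, angles in rad, forces in N, time in s.
With the tool pointing down it reaches from about 0.35 to 1 m from the base axis. Payload 7.1 kg.
Tool frame: the origin (TCP) lies between the finger pads; the fingertips stand 22 mm ahead of it and the grasp point (between the pads) lies 3 mm ahead of it; z points along the fingers, y is the line along which they close (so a half turn about z gives the same grasp; the last joint's range is limited). The gripper opens to 85 mm and grips with 20 to 120 N. Pads are 22 mm wide; open, the fingers measure 114 mm over their backs; the gripper's body (76 mm by 85 mm) begins 54 mm behind the grasp point. The pads swing forward as they close: fully open they stand 13 mm farther back than shut.
Start: joints at [1.235, 0.423, 1.63, -0, 1.089, -0.019], TCP at [0.195, 0.594, 0.253] pointing down, gripper open.
Joint ranges: [-3, 3], [-0.9, 2.11], [0.09, 2.58], [-1.31, 4.45], [0.11, 2.69], [-2.54, 2.54]. Speed limits (rad/s): [2.39, 2.39, 3.01, 3.14, 3.14, 3.14].

## Interface

Orientations are given as a rotation vector (axis times angle).
In Python, from rig import manip gives the robot as it stands. The module is installed in compiled form; this text tells all that it offers. Calls block until the motion is done:
- manip.move_to(position, orientation): joint-space move of the TCP to a pose.
- manip.servo_line(position, orientation=None, rate=0.15): straight line of the TCP; orientation=None keeps the orientation; rate is the mean speed in m/s.
- manip.set_joints(angles): joint-space move.
- manip.command_gripper(opening, f_grip=None): finger opening in m; f_grip is the grip in N (None keeps the last); returns when the fingers have stopped.
- manip.hold(seconds).
- manip.solve_ik(position, orientation): joint angles nearest the present ones, or None.
- manip.camera(name): name is "scene" or "top" or "wrist"; returns a dict with "image" (384x512x3 uint8, red, green, blue), "fx", "fy", "cx", "cy" (pixels), "cam_to_world" (4x4, takes a point from camera to world coordinates); the wrist camera has in their place "mount" (4x4, takes a point from camera to tool coordinates, whose origin is the TCP and whose axes are the flange's). Camera axes: x right, y down, z forward; pixel columns grow to the right and rows downward; lengths in m; the calibration is good to about 2 mm. A picture is of the moment at which its call begins: read the wrist's pose just before it. There is no depth.
A pose or a line that the arm cannot do raises manip.IKError and nothing moves.
- manip.sign_off(): hands the job in; it is judged then, once.
Readings, each from a call of its own:
- manip.get_time(): time.
- manip.get_joint_positions(): joint angles.
- manip.get_joint_vel(): joint speeds.
- manip.get_tau(): joint torques, N m.
- manip.get_position(): TCP position.
- manip.get_ee_rot(): TCP orientation.
- manip.get_contact_force(): force on the tool from outside, world axes, zero at the start.
- manip.get_torque(): the same for the moment, N m.
- manip.get_width(): finger opening in m.
- manip.get_grip_force(): force on a finger pad.
Only numpy, scipy, OpenCV 4.12 (cv2) and the standard library are available. Lean on these libraries where they do the work, as an engineer would, in place of code of your own. Each camera call takes 0.05 s, during which the arm holds its last target. There are 200 camera calls.

## Task

Get the depth gauge out of the tool bin and take the depth of the blind hole in the clamped table leg: stand its round foot flat on the leg over the hole and push the rod down by its knob until you feel it bottom out. Keep a light but definite pressure on it there for about a second, without forcing it, so that the setting is true, then let go and leave the gauge standing on the leg with its foot flat and the rod on the bottom, ready for me to read. Leave the jar, the plane and the chisel as they are.

Things in the scene. Friction and masses are not known exactly. Their poses are not given: they have to be found in the camera images.
- knob (a point): Centre of the gauge's knob, a dark steel cylinder 18 mm across, 28 mm long, on the rod's top end: grip here. z axis: up along the gauge, foot to knob. At the start the gauge (0.2 kg) leans about 30 degrees in the bin's middle pocket: foot in the corner of floor and +x wall, rod on the rim of the -x wall, knob out above that rim on the bin's -x side.
- foot (a point): Centre of the flat underside of the depth gauge's round brass foot (44 mm across, 8 mm thick); z axis up along the gauge. Above the foot a dark wooden barrel, 28 mm across, reaches to 66 mm above the underside; the steel rod, 8 mm across, slides through both. The knob's centre is 146 mm above the underside, less what the rod stands out below.
- rod_tip (a point): Lower end of the rod, 146 mm below the knob's centre. At the start it stands 0 to 6 mm out of the foot; it can be pushed out to 52 mm. Friction holds the rod in the barrel: sliding it takes about 4 N, it carries the gauge when that hangs by the knob, and it stays where it is left.
- hole (a point): Centre of the mouth of the blind hole, 16 mm across, straight down, in the leg's top face (75 mm above the bench), where pencil lines cross. z axis up, x along the leg. The depth of the hole is not known: 22 to 46 mm.
- leg: Table leg, 280 x 60 x 60 mm, lying along its x axis on a 15 mm plywood base (310 x 150 mm), fixed to the bench. Two toggle clamps, 108 mm either side of the hole along x, cross the leg's top to 94 mm above the bench; red handles at +y. Origin: underside of the base, below the hole.
- bin: Plywood tool bin fixed to the bench: 88 mm (x) by 222 mm (y) outside, 100 mm high, walls and floor 9 mm; three pockets in a row along y, each 70 mm (x) by 62 mm (y). The gauge stands in the middle one; the others hold short offcuts that stay below the rim. Origin: underside, centre.
- jar_mid (a point): Glass jar of screws with a red lid, 58 mm across, 76 mm high, standing between bin and leg: leave alone. Point at half height.
- plane_mid (a point): Small steel block plane, 165 x 50 x 50 mm, lying on the far part of the bench: leave alone. Point at its middle.
- chisel_mid (a point): Chisel, 260 mm long, dark handle, lying on the far part of the bench: leave alone. Point where handle and blade meet.
Mind the look-alikes: they are no part of the job. What is shaped like the part that bears knob but green is not meant.

How it is judged:
By the outcome, as a careful person would: the job done as asked, in the order asked, and still so for the second after the job is handed in, with the robot touching nothing.
It also fails if it takes over 56 s, if anything falls off the work surface, if the arm or the gripper's body presses on something with over 40 N, if the wrist force passes 120 N, or if a joint passes its speed limit or range.

## Working session

There is one attempt and no reset: what is moved stays moved. The work goes in short steps, each a Python script; the robot and the scene stay as the last script left them, time stands still between calls to the robot, and variables do not carry over. Pictures are saved under pics/ and viewed, at most 10 in all, crops included, and the job is handed in when it is done.

```bash
mkdir -p pics; ls; cat > h.py <<'E'
import numpy as np, cv2
from scipy.spatial.transform import Rotation as R
from rig import manip as m
def snap(name,fn=None):
    p=np.array(m.get_position()); r=R.from_rotvec(m.get_ee_rot()).as_matrix()
    c=m.camera(name)
    if 'mount' in c:
        T=np.eye(4);T[:3,:3]=r;T[:3,3]=p;c['cam_to_world']=T@c['mount']
    if fn: cv2.imwrite('pics/'+fn,cv2.cvtColor(c['image'],cv2.COLOR_RGB2BGR))
    return c
def ray(c,u,v):
    T=np.array(c['cam_to_world']);d=T[:3,:3]@np.array([(u-c['cx'])/c['fx'],(v-c['cy'])/c['fy'],1.])
    return T[:3,3],d/np.linalg.norm(d)
def onz(c,u,v,z):
    o,d=ray(c,u,v);return o+d*(z-o[2])/d[2]
def tri(rs):
    A=sum(np.eye(3)-np.outer(d,d) for o,d in rs);b=sum((np.eye(3)-np.outer(d,d))@o for o,d in rs)
    return np.linalg.solve(A,b)
def proj(c,P):
    T=np.linalg.inv(np.array(c['cam_to_world']));q=T[:3,:3]@np.array(P)+T[:3,3]
    return c['fx']*q[0]/q[2]+c['cx'],c['fy']*q[1]/q[2]+c['cy']
E
python3 - <<'E'
from h import *
a=snap('scene');b=snap('top')
for n,c in(('s',a),('t',b)): print(n,c['fx'],c['cx'],c['cy'],np.round(c['cam_to_world'],3).tolist())
im=np.vstack([a['image'],b['image']])
for n,c in(('scene1',a),('top1',b)): cv2.imwrite(f'pics/{n}.png',cv2.resize(cv2.cvtColor(c['image'],cv2.COLOR_RGB2BGR),(800,600),interpolation=cv2.INTER_CUBIC))
print(m.get_ee_rot(),m.get_time(),m.get_width(), np.round(m.camera('wrist')['mount'],3).tolist())
E
```

```text
pics
s 405.526528142291 251.9369669613582 192.2837195927788 [[-0.105, 0.72, -0.686, 1.343], [0.994, 0.088, -0.06, -0.032], [0.017, -0.688, -0.726, 0.867], [0.0, 0.0, 0.0, 1.0]]
t 398.5135348294187 253.73647022225458 193.48441067281345 [[0.028, -0.99, 0.141, 0.47], [-1.0, -0.028, -0.003, -0.125], [0.007, -0.141, -0.99, 1.213], [0.0, 0.0, 0.0, 1.0]]
[-4.95576637e-01 -3.10199409e+00  2.16491288e-03] 0.1 0.08571200697166208 [[0.001, -0.952, -0.307, 0.079], [1.0, 0.001, 0.001, 0.0], [-0.001, -0.307, 0.952, -0.121], [0.0, 0.0, 0.0, 1.0]]
```

View pics/scene1.png

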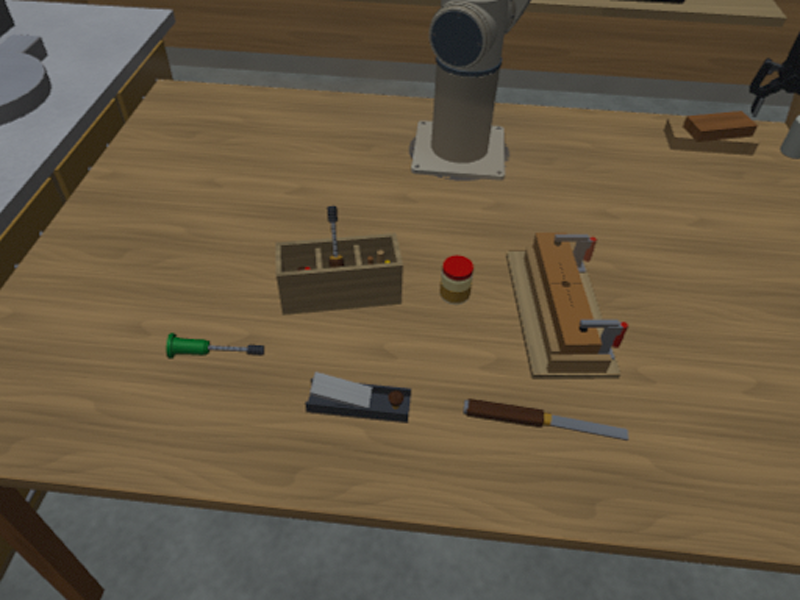

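View pics/top1.png

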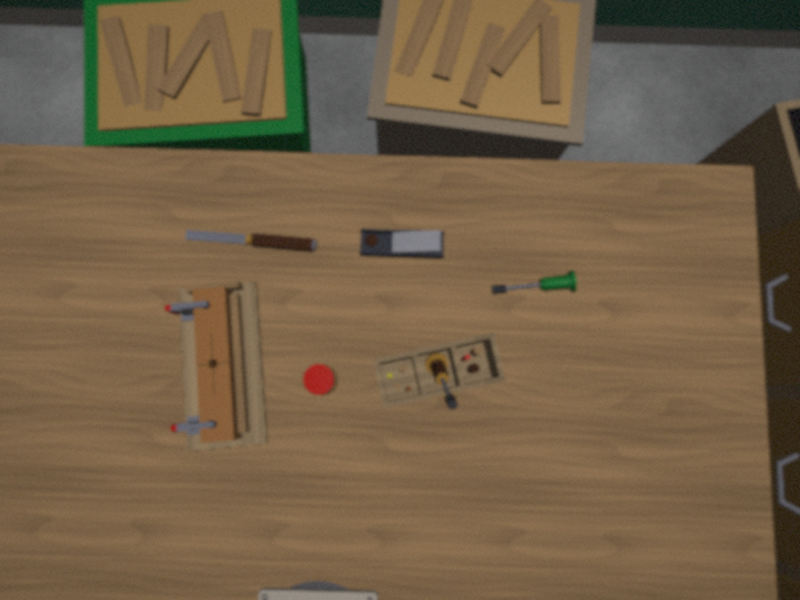

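Candidates for the knob are the dark end of the gauge in the bin (scene (333,213), top (451,401)) and the dark tip of the green look-alike lying on the bench (scene (255,350), top (500,289)). The bin gauge fits the description. The hole is at scene (566,284), top (213,363).

```bash
python3 - <<'E'
from h import *
a=snap('scene');b=snap('top');k=1.5625
def both(s,t): 
    P=tri([ray(a,s[0]/k,s[1]/k),ray(b,t[0]/k,t[1]/k)]); 
    return P.round(4), np.round(np.array(proj(a,P))*k-s,1)
print('knob',both((333,213),(451,401)))
print('hole tri',both((566,284),(213,363)),onz(a,566/k,284/k,.075),onz(b,213/k,363/k,.075))
print('jar',onz(b,319/k,379/k,.076))
for n,p in dict(A=(379,366),B=(490,338),C=(499,379),D=(385,401)).items(): print('bin',n,onz(b,p[0]/k,p[1]/k,.1).round(4))
print('legdir',onz(b,195/k,290/k,.075)-onz(b,200/k,440/k,.075), onz(b,228/k,288/k,.075)-onz(b,236/k,438/k,.075))
cs=a['image'][115:195,165:270]; ct=b['image'][195:275,230:335]
cv2.imwrite('pics/crop.png',cv2.cvtColor(np.vstack([cv2.resize(x,None,fx=3.7,fy=3.7,interpolation=cv2.INTER_CUBIC) for x in(cs,ct)]),cv2.COLOR_RGB2BGR))
E
```

```text
knob (array([ 0.4554, -0.2243,  0.1434]), array([-0.7, -0. ]))
hole tri (array([0.5112, 0.204 , 0.0695]), array([-0.5,  0.1])) [0.51672957 0.20328381 0.075     ] [0.51101879 0.20155321 0.075     ]
jar [0.48750154 0.00775125 0.076     ]
bin A [ 0.513  -0.1006  0.1   ]
bin B [ 0.5685 -0.298   0.1   ]
bin C [ 0.496  -0.3145  0.1   ]
bin D [ 0.4518 -0.1132  0.1   ]
legdir [0.27065526 0.0287328  0.        ] [0.27091636 0.03209989 0.        ]
```

View pics/crop.png

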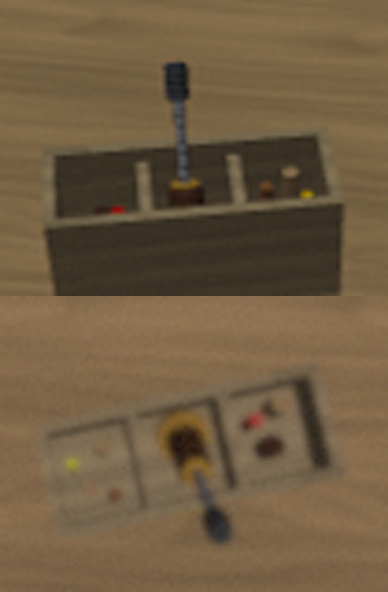

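The crop confirms the steel knob on the slanting rod, coming out of the dark brass-footed barrel in the middle pocket, with nothing green on it. Knob at scene ≈(212.6,137.2), top ≈(288.4,256.4); barrel top at scene ≈(215,164.5), top ≈(283,241).

```bash
cat >> h.py <<'E'
def tool(axis,yd):
    z=-np.array(axis)/np.linalg.norm(axis);y=np.array(yd)-np.dot(yd,z)*z;y/=np.linalg.norm(y)
    return R.from_matrix(np.column_stack([np.cross(y,z),y,z])).as_rotvec()
YAW=np.deg2rad(15.7); BX=np.array([np.cos(YAW),np.sin(YAW),0]); BY=np.array([-BX[1],BX[0],0])
def lean(deg): t=np.deg2rad(deg); return -np.sin(t)*BX+np.cos(t)*np.array([0,0,1.])
E
python3 - <<'E'
from h import *
a=snap('scene');b=snap('top')
K=tri([ray(a,212.6,137.2),ray(b,288.4,256.4)]);B=tri([ray(a,215,164.5),ray(b,283,240.9)])
ax=(K-B)/np.linalg.norm(K-B);print(K,B,np.linalg.norm(K-B),ax,'lean',np.rad2deg(np.arccos(ax[2])),'az vs -BX',np.rad2deg(np.arctan2(-ax[1],-ax[0])))
for deg in (30,20,10):
  for s in (1,-1):
    A=lean(deg);o=tool(A,s*BY)
    for d in (0,.08):
      q=m.solve_ik(list(K+A*(d+.003)),list(o)); print(deg,s,d,None if q is None else np.round(q,2))
E
```

```text
[ 0.456122   -0.22488511  0.14067882] [ 0.49825824 -0.21454712  0.07569501] 0.07813598695882709 [-0.53926802 -0.13230767  0.83167583] lean 33.72872683986045 az vs -BX 13.785043309179297
30 1 0 None
30 1 0.08 None
30 -1 0 [-0.72  0.39  2.17  1.04  0.51 -0.33]
30 -1 0.08 [-0.8   0.21  2.18  0.82  0.65 -0.14]
20 1 0 None
20 1 0.08 None
20 -1 0 [-0.63  0.37  2.11  0.58  0.51  0.17]
20 -1 0.08 [-0.68  0.21  2.1   0.46  0.68  0.28]
10 1 0 None
10 1 0.08 None
10 -1 0 [-0.55  0.39  2.04  0.22  0.61  0.57]
10 -1 0.08 [-0.57  0.24  2.01  0.18  0.79  0.6 ]
```

```bash
python3 - <<'E'
from h import *
K=np.array([.4561,-.2249,.141]);A=lean(30);o=tool(A,-BY)
m.move_to(list(K+A*.093),list(o))
print(m.get_time(),m.get_position())
c=snap('wrist','w1.png');print(proj(c,K),proj(c,K-A*.08))
E
```

```text
3.3667 [ 0.41166136 -0.23714735  0.22158251]
(np.float64(257.0529143668656), np.float64(203.11296356483325)) (np.float64(256.769911073773), np.float64(171.91612105885034))
```

View pics/w1.png

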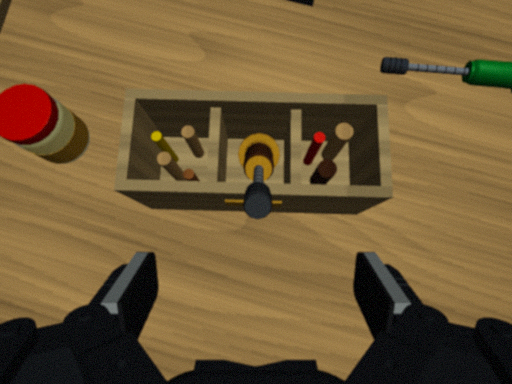

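The wrist view shows the knob at about (258,197), centred between the fingers, with the bin edges level, so the yaw is right. It sits about 6 px above the prediction, so I'll fuse this view, then grasp.

```bash
python3 - <<'E'
from h import *
a=snap('scene');b=snap('top');c=snap('wrist')
K=tri([ray(a,212.6,137.2),ray(b,288.4,256.4),ray(c,257.8,197)])
B=tri([ray(a,215,164.5),ray(b,283,240.9),ray(c,259.5,168)])
ax=K-B;print(K,B,np.linalg.norm(ax),'lean',np.rad2deg(np.arccos(ax[2]/np.linalg.norm(ax))),[np.round(proj(q,K),1) for q in(a,b,c)])
A=lean(30);o=tool(A,-BY)
m.servo_line(list(K+A*.06),list(o),rate=.1)
m.servo_line(list(K+A*.003),rate=.06)
print(m.get_contact_force())
m.command_gripper(.0,f_grip=50)
print(m.get_width(),m.get_grip_force(),m.get_contact_force(),m.get_position(),m.get_time())
snap('wrist','w2.png')
np.save('K.npy',K)
E
```

```text
[ 0.45808795 -0.2244906   0.14286326] [ 0.4979325  -0.21498535  0.07511006] 0.07917344119005358 lean 31.15656918335468 [array([212.4, 137. ]), array([288.2, 255.7]), array([257.3, 199.5])]
[ 0.39168831 -0.66697634 -1.03676162]
0.01605698220326055 48.64766478538513 [-0.71867119 -0.42438205 -0.01403652] [ 0.45677276 -0.22512736  0.14559643] 5.7833
```

View pics/w2.png

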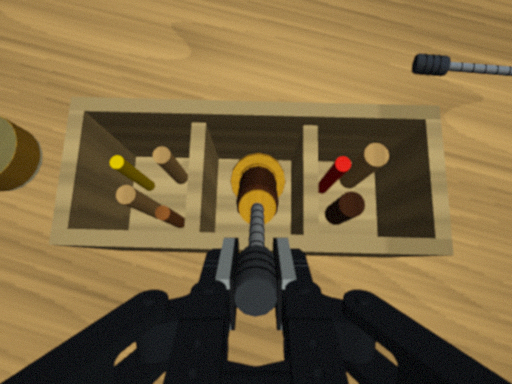

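The knob is held squarely between the pads (around (257,275)) with the rod below it clear. Next I lift and tip the gauge upright inside the pocket, then raise it.

```bash
python3 - <<'E'
from h import *
P=np.array(m.get_position());L=.146
F=P-lean(30)*L; Z=np.array([0,0,1.])
def go(deg,F,rate=.06):
    m.servo_line(list(F+lean(deg)*L),list(tool(lean(deg),-BY)),rate=rate)
    print(deg,np.round(m.get_contact_force(),1),round(m.get_time(),1))
go(30,F+.012*Z-.002*BX)
go(22,F+.017*Z-.006*BX)
go(14,F+.020*Z-.010*BX)
go(7,F+.022*Z-.013*BX)
go(0,F+.024*Z-.016*BX)
go(0,F+.14*Z-.016*BX,.12)
print(m.get_width())
snap('wrist','w3.png')
E
```

```text
30 [-0.  -0.  -2.4] 6.2
22 [-0.1 -0.2 -2.1] 6.7
14 [-0.9 -0.9 -2.5] 7.2
7 [-0.2 -0.7 -1.7] 7.6
0 [-0.1 -0.5 -2.8] 8.0
0 [ 0.1  0.6 -2.8] 9.1
0.015475839133160066
```

View pics/w3.png

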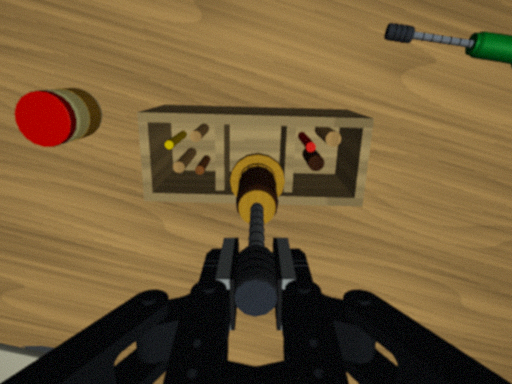

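The gauge is out and hanging in line with the tool, foot top centre ≈(257.5,178), knob at (257,280). I carry it to hover just short of the hole and look at both in the same view.

```bash
python3 - <<'E'
from h import *
ly=np.deg2rad(6.4);LX=np.array([np.cos(ly),np.sin(ly),0]);LY=np.array([-LX[1],LX[0],0])
H=np.array([.5125,.2030,0]); o=tool([0,0,1],-LY)
P=H-.055*LX
m.move_to(list(P+[0,0,.31]),list(o))
m.servo_line(list(P+[0,0,.1+.146+.003]),rate=.12)
m.hold(.3)
p=np.array(m.get_position());c=snap('wrist','w4.png');print(p,m.get_time(),m.get_contact_force(),c['fx'],c['cx'],c['cy'])
for z in(-.035,-.143,-.135): print(z,np.round(proj(c,p+[0,0,z]),1))
print('hole pred',proj(c,H+[0,0,.075]))
snap('scene','s4.png')
E
```

```text
[0.45814756 0.19701726 0.24962497] 11.6833 [-0.48360579  0.23100685 -2.25774948] 340.5620850549572 255.34551087442404 188.6943295349871
-0.035 [256.7 242.1]
-0.143 [256.3 181.1]
-0.135 [256.4 184. ]
hole pred (np.float64(256.5383441295053), np.float64(108.57396108717987))
```

View pics/w4.png

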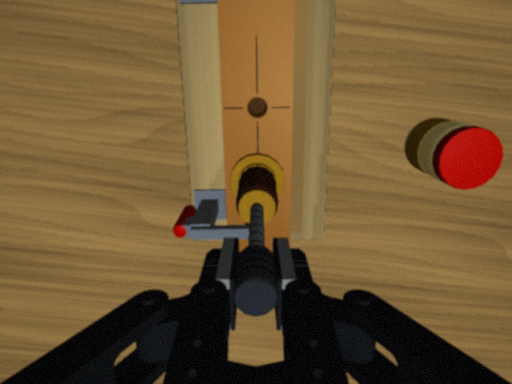

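The view shows the hole at (257.5,106.5), the pencil cross aligned with the image, and the foot ring around (257.5,178). I'll measure both precisely.

```bash
python3 - <<'E'
from h import *
p=np.array(m.get_position());c=snap('wrist')
im=c['image'];hsv=cv2.cvtColor(im,cv2.COLOR_RGB2HSV);print(hsv[158,257],hsv[120,270],hsv[106,257],hsv[178,236])
s=hsv[...,1].astype(int)
g=cv2.cvtColor(im,cv2.COLOR_RGB2GRAY)
hm=(g[90:125,235:280]<65).astype(np.uint8)
n,l,st,ce=cv2.connectedComponentsWithStats(hm);i=1+np.argmax(st[1:,4]);print('hole',ce[i]+[235,90],st[i])
h0=hsv[160,257]
bm=((abs(hsv[...,0].astype(int)-hsv[158,257][0])<4)&(hsv[...,1]>200)&(hsv[...,2]>90)).astype(np.uint8)
bm[:140]=0;bm[235:]=0;bm[:,:215]=0;bm[:,300:]=0
n,l,st,ce=cv2.connectedComponentsWithStats(bm)
for j in range(1,n):
  if st[j,4]>40: print(st[j],ce[j])
ys,xs=np.nonzero(bm)
for y in range(150,205,3):
  x=xs[ys==y]
  if len(x): print(y,x.min(),x.max(),end=' | ')
T=np.linalg.inv(c['cam_to_world'])
for z in(-.141,-.136,-.131): print(z,(T[:3,:3]@(p+[0,0,z])+T[:3,3])[2])
E
```

```text
[ 22 221 144] [ 16 162 165] [ 16 175  67] [ 23 217 149]
hole [256.8951049  107.06993007] [ 13   8  19  19 286]
[230 154  54  42 767] [257.12385919 170.21121252]
[238 190  38  34 641] [256.53978159 204.47269891]
156 247 269 | 159 242 272 | 162 238 276 | 165 236 278 | 168 234 280 | 171 233 281 | 174 232 282 | 177 231 282 | 180 230 283 | 183 230 283 | 186 232 280 | 189 232 281 | 192 233 280 | 195 236 277 | 198 241 272 | 201 241 273 | 204 239 274 | -0.141 0.2730855097657431
-0.136 0.26832667688193435
-0.131 0.2635678439981256
```

The foot's outline matches the prediction, so the gauge is coaxial with the tool. I'll move over the hole, then lower until the foot seats.

```bash
python3 - <<'E'
from h import *
p=np.array(m.get_position());c=snap('wrist')
H=onz(c,257.1,107.1,.075)
f=onz(c,257,182.3,p[2]-.139)-p; f[2]=0
print('H',H,'foot lateral off',f)
T=np.array([H[0]-f[0]/2,H[1]-f[1]/2,p[2]])   # split the small disagreement
m.servo_line(list(T),rate=.06); m.hold(.4)
F0=np.mean([m.get_contact_force() for _ in range(3)],0);print(F0)
z=p[2];m.servo_line([T[0],T[1],z-.012],rate=.05);z-=.012
while z>.205:
    z-=.001;m.servo_line([T[0],T[1],z],rate=.02)
    F=np.array(m.get_contact_force())-F0
    print(round(z,4),np.round(F,1),round(m.get_time(),1))
    if F[2]>2.5 or np.hypot(F[0],F[1])>3: break
np.savez('st.npz',T=T,F0=F0,z=z)
snap('wrist','w5.png');s=snap('scene')
cv2.imwrite('pics/s5.png',cv2.cvtColor(cv2.resize(s['image'][110:240,300:430],None,fx=4,fy=4,interpolation=cv2.INTER_CUBIC),cv2.COLOR_RGB2BGR))
E
```

```text
H [0.51343447 0.20252666 0.075     ] foot lateral off [ 0.00018392 -0.00052144  0.        ]
[ 0.11987717 -0.01569057 -1.48965286]
0.2363 [-0.2 -0.7 -0.6] 14.0
0.2353 [-0.7  0.7  0.1] 14.2
0.2343 [ 0.5  0.7 -1.1] 14.5
0.2333 [-1.  -0.  -1.2] 14.7
0.2323 [ 0.1  0.1 -0.4] 15.0
0.2313 [-0.4 -0.1 -0.7] 15.2
0.2303 [ 0.8  0.2 -0.1] 15.5
0.2293 [ 0.8 -0.1 -1.6] 15.7
0.2283 [-0.7 -0.5 -0.9] 16.0
0.2273 [ 0.7 -0.2 -1. ] 16.2
0.2263 [-0.   0.7 -0.5] 16.5
0.2253 [-0.8 -0.2 -0.6] 16.7
0.2243 [ 0.1  0.9 -1.4] 17.0
0.2233 [-1.   0.3 -1. ] 17.2
0.2223 [ 0.3 -0.1 -0.5] 17.5
0.2213 [-0.8  0.2  0.7] 17.7
0.2203 [-0.6 -0.8  2.7] 18.0
```

View pics/s5.png

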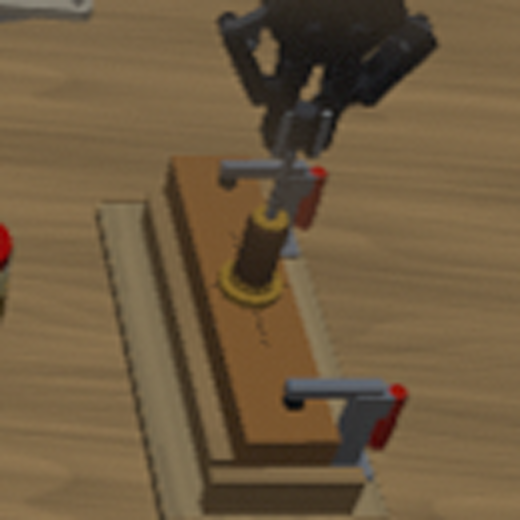

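The foot sits flat over the cross lines with the gripper on the knob. Now I push the rod down, watching for the rise above the sliding force.

```bash
python3 - <<'E'
from h import *
s=np.load('st.npz');T,F0,z=s['T'],s['F0'],float(s['z'])
def fz(n=1):
    v=[]
    for i in range(n):
        if i: m.hold(.03)
        v.append(m.get_contact_force())
    return np.mean(v,0)-F0
def to(z,r=.02): m.servo_line([T[0],T[1],z],rate=r)
log=[]
z0=z;z-=.010;to(z,.03);print('after10',np.round(fz(3),1),m.get_position()[2],m.get_time())
base=None
while z>.160:
    z-=.0007;to(z,.03);F=fz(2);log.append(F[2])
    b=np.median(log[:-2]) if len(log)>5 else 6
    print(round(z,4),np.round(F,1),round(m.get_time(),1))
    if F[2]-b>4.5 or F[2]>14 or np.hypot(F[0],F[1])>8: break
print('stop',z,m.get_position(),b)
np.savez('st2.npz',T=T,F0=F0,z=z,b=b)
E
```

```text
after10 [-0.1  0.2 -0.8] 0.20956993704316737 18.6083
0.2096 [-0.2 -0.3 -0.4] 18.9
0.2089 [ 0.2 -0.   1.7] 19.2
0.2082 [-0.6 -0.8  4.1] 19.5
0.2075 [-0.1 -0.6  3.7] 19.7
0.2068 [-0.6 -0.4  3.4] 20.0
0.2061 [-0.1 -0.2  3.4] 20.3
0.2054 [-0.6 -0.5  2.9] 20.6
0.2047 [-0.4 -0.7  3.4] 20.9
0.204 [-0.2 -0.3  2.8] 21.2
0.2033 [-0.1 -1.   3.4] 21.4
0.2026 [-0.7 -1.4  3.4] 21.7
0.2019 [-0.3 -1.   3.3] 22.0
0.2012 [-0.5 -0.6  3.1] 22.3
0.2005 [-0.2 -1.   3.1] 22.6
0.1998 [-0.2 -1.1  3.3] 22.9
0.1991 [-0.1 -0.6  3.3] 23.1
0.1984 [ 0.3 -1.5  3.1] 23.4
0.1977 [ 0.8 -1.2  3.4] 23.7
0.197 [-0.2 -0.5  3.9] 24.0
0.1963 [ 0.2 -0.7  3.5] 24.3
0.1956 [-0.2 -0.3  2.8] 24.6
0.1949 [-0.7 -1.8  2.8] 24.8
0.1942 [ 0.3 -1.5  3.2] 25.1
0.1935 [-0.1 -0.9  3.4] 25.4
0.1928 [ 0.4 -1.5  3.4] 25.7
0.1921 [ 0.4 -1.1  3.2] 26.0
0.1914 [ 0.4 -0.7  2.7] 26.3
0.1907 [-1.1 -1.5  3.5] 26.5
0.19 [-0.1 -1.   3. ] 26.8
0.1893 [ 0.1 -0.9  3. ] 27.1
0.1886 [-0.1 -1.9  3.2] 27.4
0.1879 [ 0.1 -1.1  3.2] 27.7
0.1872 [ 0.5 -1.4  3.5] 28.0
0.1865 [-0.1 -1.9  3.5] 28.2
0.1858 [-0.1 -1.8  2.8] 28.5
0.1851 [-0.  -1.5  3.6] 28.8
0.1844 [-0.7 -1.   7.6] 29.1
0.1837 [-1.3 -1.1 12.2] 29.4
stop 0.18366023904392828 [0.5141109  0.20309996 0.18478622] 3.2909430411999496
```

It bottomed out: the force jumped from a steady 3.3 N to 12 N, about 9 N on the bottom. I'll hold, release and retreat.

```bash
python3 - <<'E'
from h import *
s=np.load('st2.npz');T,F0,z=s['T'],s['F0'],float(s['z'])
for _ in range(5): m.hold(.28);print(np.round(np.array(m.get_contact_force())-F0,1),m.get_position()[2])
m.command_gripper(.085)
print(m.get_width(),m.get_contact_force(),m.get_position())
p=m.get_position()
m.servo_line([T[0],T[1],p[2]+.13],rate=.1);m.hold(.3)
print(m.get_time(),m.get_position())
w=snap('wrist');s=snap('scene')
for c in(w,s):print(proj(c,[T[0],T[1],.184]),proj(c,[T[0],T[1],.075]))
r=lambda i,f:cv2.resize(i,None,fx=f,fy=f,interpolation=cv2.INTER_CUBIC)
cv2.imwrite('pics/f.png',cv2.cvtColor(np.hstack([r(s['image'][100:230,300:430],3),r(w['image'][:,56:456],390/384.)]),cv2.COLOR_RGB2BGR))
E
```

```text
[-0.6 -1.4 11. ] 0.18480350879338003
[-1.  -1.6 11.6] 0.18478892865876162
[-0.9 -1.3 11. ] 0.18479863239785682
[-0.2 -1.  11.9] 0.18480920036489223
[-1.7 -1.  11.9] 0.1848132801318579
0.08520711691776045 [-0.46297547 -0.80440119 -0.24350982] [0.51332699 0.2027868  0.18357808]
33.2167 [0.51325918 0.20276639 0.31330502]
(np.float64(256.2867375180238), np.float64(185.84276046302944)) (np.float64(256.0879987053778), np.float64(155.37990037457703))
(np.float64(370.9717800699795), np.float64(151.08665740931838)) (np.float64(361.9607998990835), np.float64(180.89024227420774))
```

View pics/f.png

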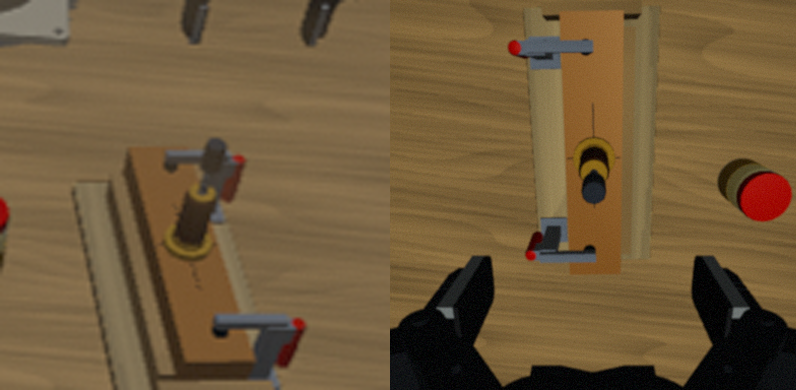

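The gauge stands upright over the hole with its foot flat on the cross lines (scene crop (190,240), wrist crop (594,155)). The knob is where predicted (214,153), the gripper is clear, and the jar and clamps are untouched.

```bash
python3 -c "
from rig import manip as m
print(m.sign_off())"
```

```text
the job is handed in; nothing more can be done
None
```

The depth gauge is standing on the leg over the hole with its foot flat and the rod bottomed out, after about 1.4 s held at roughly 8–9 N above sliding friction. I judged it still on the bottom from the pictures, without a second press after letting go. The job is handed in, at about 33 s on the robot's clock, and the arm touched neither the jar, the plane nor the chisel.

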